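# Square a tile in a bonding fixture with a spacer and hold it pressed

### The job

Prepare the tile for bonding: lift the weight off the tile and stand it back in its own recess in the wooden weight block, the recess it just fits. Then lay the serrated steel jaw insert flat as a spacer in the gap behind the tile where it fits, in front of the short stop, with about half its length between tile and stop, and let go of it; do not force it at the long stop, where the gap is too narrow. Last, push the tile straight back until it is flush against both the long stop and the spacer, and finish while still pressing it there; leave the other things alone.

Things in the scene. Friction and masses are not known exactly. Their poses are not given: they have to be found in the camera images.
- fixture: Fixed dark steel base plate of the fixture, flat on the bench, 140 (x) x 190 (y) x 6 mm high; origin at the middle of its underside. Its x axis points from the tile to the stops (away from the robot), y is along the row of stops. The tile and both stops stand on its top, 6 mm above the bench.
- long_stop: Fixed steel stop block on the back of the plate, 42 mm deep (x) x 36 mm (y) x 20 mm high; axes as the fixture's. Origin at the middle of its back face, at its underside; its front face is at -42 mm along x. It stands 32 mm to one side (y) of the fixture's middle, the short stop 32 mm to the other side; which is on which side changes. Its back face is 62 mm behind (+x of) the fixture's origin.
- short_stop: Fixed steel stop block like the long one but only 20 mm deep (x), 36 mm (y) x 20 mm high; origin at the middle of its back face, at its underside, the back faces of both stops being in line; its front face is at -20 mm along x. So the gap in front of it is 22 mm wider than at the long stop: as the tile starts, about 26 to 30 mm against 4 to 8 mm.
- pocket (a point): Point in the wide gap, fixed to the short stop: 11 mm in front of the middle of its front face and 5 mm above the plate, axes as the fixture's. The spacer's centre should end within 27 mm of it horizontally, the spacer's length along the fixture's y. A spacer with its centre 18 mm outward of this point (along y, away from the fixture's middle) lies 30 mm deep behind the tile and sticks out 30 mm past the tile's side.
- tile_centre (a point): Centre of the loose ceramic tile, plain white, 70 (x) x 100 (y) x 16 mm thick, 0.3 to 0.55 kg, lying flat on the plate in front of the stops; axes as the body's, x towards the stops. Its middle in y is about the fixture's middle, its front edge (towards the robot) is free. When flush, its centre is 15 mm in front (-x) of the fixture's origin. A steady push of 5 to 15 N at the middle of its front edge seats it and should be kept up at the end.
- spacer_centre (a point): Centre of the loose spacer: a grey serrated steel jaw insert, a bar 22 (x) x 60 (y) x 10 mm high, 0.14 kg, lying flat on the bench. Grasp across its 22 mm sides; held near the end that stays outside, the fingers clear tile and stop.
- weight_centre (a point): Centre, half-way up, of the loose brass-coloured calibration weight, 29 mm in diameter and 48 mm tall with a knob on top, 0.2 kg; it stands upright on the tile (its foot 22 mm above the bench) and can be gripped as a 29 mm cylinder over its whole height. Grip it in its upper half so the fingers clear the block.
- recess (a point): Middle of the floor of the weight's own round recess, 32 mm in diameter and 10 mm deep, floor 10 mm above the bench, top of the block 20 mm above the bench. Axes as the block's.
- weight_block: Fixed wooden block, 64 (x) x 180 (y) x 20 mm high, origin at the middle of its underside, with three recesses 10 mm deep in a row along y: an empty 41 mm one at y = +58 mm (too big), one with the small weight at +3 mm, and the weight's own empty 32 mm one at -53 mm. A tall grey instrument (over 0.3 m high) stands on the bench behind it, from about x = 0.57, y = 0.18 to 0.42: come to the block from the robot's side and keep the hand within x < 0.5 there.
- small_weight: Bystander: smaller grey calibration weight, 23 mm in diameter, 39 mm tall, standing in the middle recess; origin at its foot.
- lab_timer: Bystander: white lab timer, 60 x 66 x 20 mm, on the bench; origin at its underside.
- vial: Bystander: white vial with a blue cap, 26 mm in diameter, 58 mm tall; origin at its foot.
- tile: The same tile; origin at the middle of its underside.
- spacer: The same spacer; origin at the middle of its underside.
- weight: The same weight; origin at the middle of its foot.
Not all that is in view belongs to the job. Leave any orange or purple look-alike of the weight alone.

How it is judged:
On the way, in this order (a step that is already met when the one before it is completed fails the run):
1. the weight stands in its own recess and is let go (horizontal distance between weight and recess below 0.005 m and z of weight in the frame of recess below 0.003 m and angle between weight's own z axis and vertical below 0.1 rad and contact force between the fingers and weight below 0.1 N), for 0.2 s.
2. the spacer lies flat in the wide gap in front of the short stop and is let go (horizontal distance between spacer_centre and pocket below 0.027 m and angle between the y axis of spacer and the y axis of fixture, either way round below 0.3 rad and z of spacer in the frame of fixture below 0.009 m and contact force between the fingers and spacer below 0.1 N), for 0.2 s.
At the end, for the whole second after the job is handed in: Weight upright in its own recess (5 mm, foot within 3 mm of floor); spacer flat, free of the fingers, centre within 27 mm of the pocket point; tile flat, its back edge within 2 mm of flush and square within 0.03 rad, bearing on long stop or spacer; fingers pressing it with over 2 N (horizontal distance between weight and recess below 0.005 m and z of weight in the frame of recess below 0.003 m and angle between weight's own z axis and vertical below 0.1 rad and horizontal distance between spacer_centre and pocket below 0.027 m and z of spacer in the frame of fixture below 0.009 m and contact force between the fingers and spacer below 0.1 N and contact force between the fingers and tile above 2 N and angle between tile's own z axis and vertical below 0.05 rad and linear speed of tile below 0.01 m/s and x of tile_centre in the frame of fixture above -0.017 m and angle between the x axis of tile and the x axis of fixture, either way round below 0.03 rad and (contact force between tile and long_stop above 0.5 N or contact force between spacer and short_stop above 0.5 N) and angle between the y axis of spacer and the y axis of fixture, either way round below 0.1 rad); the arm keeps its last pose, push and grip.
It fails at once if the spacer is forced against the long stop, where the gap is too narrow (contact force between spacer and long_stop above 8 N).
It fails at once if the small weight is disturbed (distance of small_weight from where it was at the start of the episode above 0.015 m).
It fails at once if the lab timer is disturbed (distance of lab_timer from where it was at the start of the episode above 0.02 m).
It fails at once if the vial is disturbed (distance of vial from where it was at the start of the episode above 0.02 m).
It also fails if it takes over 72 s, if anything falls off the work surface, if the arm or the gripper's body presses on something with over 40 N, if the wrist force passes 120 N, or if a joint passes its speed limit or range.

### The arm

A 6-joint arm with a two-finger parallel gripper is mounted at the origin on a cart in front of the work surface, level with it; the furniture and walls round the work are solid. World frame = base frame: x ahead of the robot, y to its left, z up, the work surface at z = 0. Lengths are in m, angles in rad, forces in N, time in s.
With the tool pointing down it reaches from about 0.35 to 0.85 m from the base axis. Payload 8.1 kg.
Tool frame: the origin (TCP) lies midway between the tips of the shut fingers; the grasp point (between the pads) lies 19 mm behind it; z points along the fingers, y is the line along which they close (so a half turn about z gives the same grasp; the last joint's range is limited). The gripper opens to 93 mm and grips with 3 to 60 N. Pads are 15 mm wide; open, the fingers measure 128 mm over their backs; the gripper's body (75 mm by 188 mm) begins 65 mm behind the grasp point.
Start: joints at [1.089, 0.13, 1.488, -0, 1.523, -0.085], TCP at [0.232, 0.553, 0.219] pointing down, gripper open.
Joint ranges: [-2.96, 2.96], [-0.89, 2.26], [0.02, 2.5], [-1.34, 4.48], [0, 2.73], [-2.66, 2.66]. Speed limits (rad/s): [2.39, 2.39, 2.79, 3.14, 3.14, 3.14].

### API

Orientations are given as a 3x3 rotation matrix whose columns are the frame's x, y, z axes.
In Python, from bench import sensors, viewer, ctrl, finder gives the robot as it stands. The module is installed in compiled form; this text tells all that it offers.
- The arm moves only by the tool step_arm, never from a script. Its argument "moves" is a list of rows, each a list of 3 entries, a list of its own where there are three numbers: the shift along the tool's x, y, z as a fraction of full scale, then the turn about the tool's z as a fraction of full scale, then the opening, from 0 (shut) to 1 (fully open). A call has 1 to 20 rows; each row shifts and turns the commanded pose from where the row before left it, along the tool's axes as they then stand; what a row does not reach is not made up. Full scale, the value 1, is 4 cm for a shift and 0.12 rad for a turn. A row lasts 1/12 s, in which the tool goes at most 41.7 mm and 7.16 degrees, less where a joint would pass 70% of its speed; a pose out of reach is approached as far as the arm can. A call with a number of a shift or a turn outside -1 to 1 is refused whole. A call with a gripper value outside its range is refused whole. The fingers move at their own pace and stop on an object; "force" is the grip in N (left out, the last holds). Time passes only in rows, so rows that do not move let the fingers close. It gives the time, the measured TCP pose, the force, the opening and the grip force at its end, in the units of the state.
- sensors.state(): the state, without advancing time (a new reading comes with each control period).
- viewer.grab_frame(name): name is "scene" or "top"; returns a dict with "frame" (384x512x3 uint8, red, green, blue), "depth" (384x512 float32, m along the optical axis (not along the pixel's ray), 0 where there is no reading), "mtx" (3x3 intrinsics, pixels), "eye" and "orientation" of the camera in the world. Camera axes: x right, y down, z forward; pixel columns grow to the right and rows downward; lengths in m; the calibration is good to about 2 mm. A picture is of the moment at which its call begins.
- ctrl.sign_off(): hands the job in; it is judged then, once.
Trained networks look in the newest picture that a camera, given by its name, has taken for a name from the list of things; names that differ only in an ending like _2 or _b are one class to them, and where a whole thing is asked for, a point or a joint stands for the part that bears it (a point fixed in the world has none). Each returns a list of dicts, best first, with "score" (0 to 1); they miss things now and then, are a little off and sometimes report something else, mostly with a low value. They report only what shows in the picture. A call takes as long as a camera call. They do not tell look-alikes from the thing itself.
- finder.boxes_of(camera, thing): "bbox" ([left, top, width, height] in pixels, round what is visible of it).
The state is a dict: "t": time; "joints": joint angles; "joint_vel": joint speeds; "joint_efforts": joint torques, N m; "ee_pos": TCP position; "tcp_rot": TCP orientation; "wrist_force": force on the tool from outside, world axes, zero at the start; "wrist_torque": the same for the moment, N m; "width": opening from 0.0 (shut) to 1.0 (fully open); "grasp_force": force on a finger pad.
Only numpy, scipy, OpenCV 4.12 (cv2) and the standard library are available. Lean on these libraries where they do the work, as an engineer would, in place of code of your own. Each camera call takes 0.05 s, during which the arm holds its last target. There are 200 camera calls.

## Working session

There is one attempt and no reset: what is moved stays moved. The work goes in short steps, Python scripts to look and compute and a tool call to move; the robot and the scene stay as the last step left them, time stands still between calls to the robot, and variables do not carry over. Pictures are saved under pics/ and viewed, at most 10 in all, crops included, and the job is handed in when it is done.

Besides the shell and the picture viewer there is one more tool, called after "Emit:" by a JSON object that holds its "fn" and its "kwargs". step_arm: Moves the arm, as the interface text tells. Shift numbers are shares of 4 cm and turn numbers shares of 0.12 rad, none past 1 either way. Its arguments: {"type":"object","properties":{"moves":{"type":"array"},"force":{"type":"number"}},"required":["moves"]}

```bash
mkdir -p pics
cat > h.py <<'E'
import numpy as np, cv2
from bench import sensors, viewer, ctrl, finder
def cloud(f):
    d=f["depth"]; K=np.array(f["mtx"]); v,u=np.mgrid[:d.shape[0],:d.shape[1]]
    c=np.stack([(u-K[0,2])/K[0,0]*d,(v-K[1,2])/K[1,1]*d,d],-1)
    p=c@np.array(f["orientation"]).T+np.array(f["eye"]); p[d==0]=np.nan
    return p
def save(f,n): cv2.imwrite("pics/"+n,cv2.cvtColor(f["frame"],cv2.COLOR_RGB2BGR))
E
python3 - <<'E'
from h import *
fs=[]
np.set_printoptions(precision=4,suppress=True)
for c in("top","scene"):
    f=viewer.grab_frame(c); fs.append(f["frame"]); np.savez(c+".npz",**f); p=cloud(f)
    print(c,f["eye"],np.array(f["orientation"]).tolist())
    for n in["fixture","tile","spacer","weight","weight_block","small_weight","long_stop","short_stop","lab_timer","vial"]:
        for r in finder.boxes_of(c,n)[:3]:
            l,t,w,h=r["bbox"]; u,v=int(l+w/2),int(t+h/2)
            print(n,round(r["score"],2),np.round(r["bbox"],1),p[min(v,383),min(u,511)])
    save(f,c+".png")
s=sensors.state(); print(s["t"],s["tcp_rot"],s["width"],s["wrist_force"])
E
```

```text
top [ 0.1724 -0.0953  1.285 ] [[-0.06614424098433763, -0.9741020656048449, 0.21621772630610073], [-0.9977946049730767, 0.06336513346254258, -0.019768311710810442], [0.005555688186667335, -0.217048440781426, -0.9761450244113956]]
fixture 0.61 [289.7 155.2  63.1  48. ] [ 0.4597 -0.3399  0.0537]
tile 0.8 [304.3 171.5  37.   24.1] [ 0.4424 -0.3383  0.071 ]
spacer 0.69 [159.2 198.   20.5   4.4] [0.4306 0.1574 0.0144]
weight 0.65 [369.5 164.2   7.6  11. ] [ 0.4878 -0.5197  0.0303]
weight 0.57 [243.1 186.5  12.1  13.8] [ 0.43   -0.1055  0.0478]
weight 0.47 [259.  197.8  11.6   8. ] [ 0.4042 -0.1525  0.0297]
weight_block 0.71 [291.1 154.5  61.   47.1] [ 0.4715 -0.3474  0.0177]
weight_block 0.7 [ 78.7 189.6  60.1  31.3] [0.423  0.3494 0.034 ]
small_weight 0.41 [105.6 198.    7.8   9.8] [0.4341 0.3488 0.0269]
small_weight 0.2 [323.2 159.2  11.1  11.9] [ 0.5157 -0.3764  0.0132]
long_stop 0.55 [303.5 160.   14.6  12.6] [ 0.5127 -0.3135  0.0261]
short_stop 0.65 [323.1 159.5  10.2   4.7] [ 0.5281 -0.3766  0.0187]
short_stop 0.36 [200.7 201.6  24.2  24.2] [0.3779 0.0184 0.0177]
lab_timer 0.82 [201.
[... 666 characters left out ...]
55.4  16.7  16.6] [ 0.4739 -0.5203  0.0332]
weight_block 0.83 [123.7 146.8  50.   26.7] [0.4081 0.3345 0.0186]
small_weight 0.64 [290.5 226.5  40.2  33.5] [ 0.4339 -0.3483  0.0271]
long_stop 0.51 [305.5 214.9  14.4  13.7] [ 0.5105 -0.3101  0.0296]
short_stop 0.19 [275.4 212.9  79.3  59.1] [ 0.4487 -0.357   0.0239]
lab_timer 0.7 [124.3 146.2  49.   24.2] [0.4147 0.3418 0.0205]
lab_timer 0.56 [189.5 194.1  25.3  21.9] [0.3593 0.0119 0.0189]
lab_timer 0.2 [327.1 224.9  13.4  11.2] [ 0.5212 -0.3774  0.0258]
vial 0.69 [390.8 261.4  18.   20.3] [ 0.4855 -0.5887  0.0434]
1.1 [[-0.9223  0.3865  0.    ]
 [ 0.3865  0.9223 -0.    ]
 [-0.      0.     -1.    ]] 1.001087025756994 [-0.701  -0.5555 -0.2218]
```

View pics/top.png

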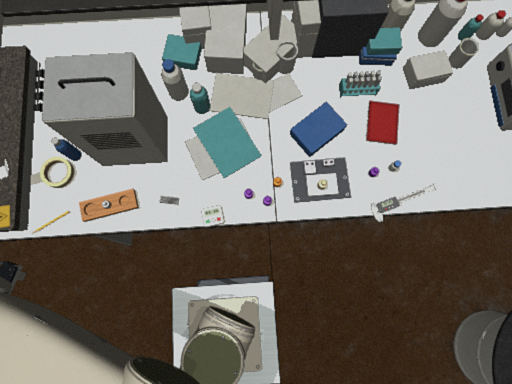

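View pics/scene.png

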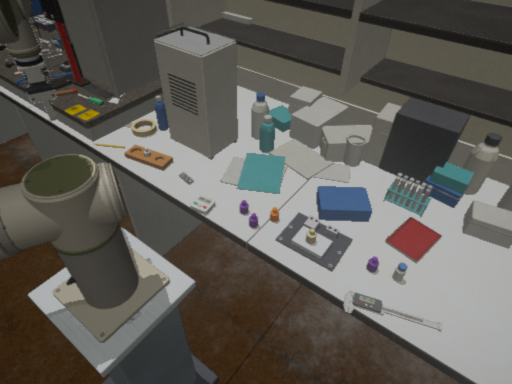

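Top view: fixture around (320,180) with the brass weight on the white tile at (322,184). The orange/brown block is at (108,205), the spacer at (169,200) and the timer at (212,214). Weight look-alikes are purple (248,193), (267,200), (374,171) and orange (277,181). I'll confirm in enlarged crops.

Run:
```python
from h import *
T=dict(np.load("top.npz")); S=dict(np.load("scene.npz"))
def cr(f,l,t,w,h,W,H): return cv2.resize(f["frame"][t:t+h,l:l+w],(W,H),interpolation=cv2.INTER_CUBIC)
a=np.hstack([cr(T,70,180,70,50,420,300),cr(T,285,150,70,57,380,300)])
b=np.hstack([cr(S,118,140,60,42,420,300),cr(S,270,208,80,63,380,300)])
cv2.imwrite("pics/crop.png",cv2.cvtColor(np.vstack([a,b]),cv2.COLOR_RGB2BGR))
print(T["mtx"])
f=T["frame"]; print(f[184,322],f[184,310],f[165,295],f[205,90],f[200,169],f[196,169],f[165,308])
```

```text
[[393.82479535   0.         253.29102886]
 [  0.         393.82479535 187.72333184]
 [  0.           0.           1.        ]]
[118 112  87] [209 211 211] [80 81 86] [181 128  81] [102  99  98] [164 165 164] [196 195 199]
```

View pics/crop.png

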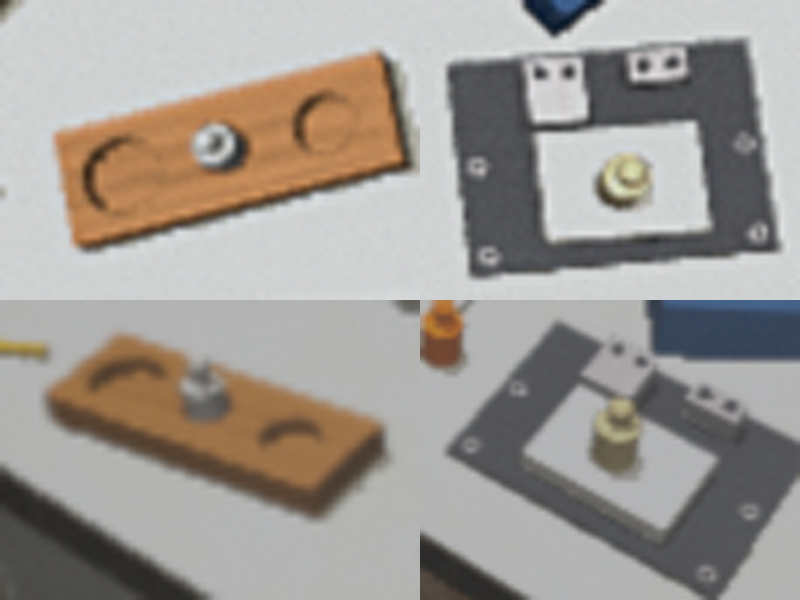

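Brass weight on the tile at crop (625,180). The long stop is at the left (world +y) and the short stop at the right. The block's smaller empty recess is the right one, which is its -53 side. Next I'll fit known-size silhouettes in both views.

```bash
cat > fit.py <<'E'
from h import *
from scipy.optimize import minimize
U=6
def proj(f,P):
    c=(P-np.array(f["eye"]))@np.array(f["orientation"]); K=np.array(f["mtx"])
    return c[:,:2]/c[:,2:]*K[0,0]+K[:2,2]
def box(sx,sy,z0,z1):
    return np.array([[a*sx/2,b*sy/2,z] for a in(-1,1) for b in(-1,1) for z in(z0,z1)])
def cyl(r,z0,z1): 
    t=np.linspace(0,2*np.pi,24); return np.concatenate([np.c_[r*np.cos(t),r*np.sin(t),0*t+z] for z in(z0,z1)])
def place(m,x,y,a):
    c,s=np.cos(a),np.sin(a); return m@np.array([[c,-s,0],[s,c,0],[0,0,1]]).T+[x,y,0]
def roi(f,m,x,y,a,pad):
    q=proj(f,place(m,x,y,a)); l,t=np.floor(q.min(0)-pad).astype(int); r,b=np.ceil(q.max(0)+pad).astype(int)
    return l,t,r,b
def mask(f,R,test,hull,near):
    l,t,r,b=R; im=cv2.resize(f["frame"][t:b,l:r],None,fx=U,fy=U,interpolation=cv2.INTER_CUBIC)
    M=test(im.astype(int),cv2.cvtColor(im,cv2.COLOR_RGB2HSV).astype(int)).astype(np.uint8)
    n,L,st,ce=cv2.connectedComponentsWithStats(M)
    q=(near-[l,t]+.5)*U; k=1+np.argmin(np.linalg.norm(ce[1:]-q,axis=1)-np.sqrt(st[1:,4])*1.0)
    M=(L==k).astype(np.uint8)
    if hull:
        h=cv2.convexHull(cv2.findNonZero(M)); M[:]=0; cv2.fillPoly(M,[h],1)
    return M
def fit(fs,m,g,test,hull=True,pad=6,yaw=True):
    D=[]
    for f in fs:
        R=roi(f,m,*g,pad); D.append((f,R,mask(f,R,test,hull,proj(f,place(m,*g)).mean(0))))
    def cost(p,per=False):
        a=p[2] if yaw else g[2]; o=[]
        for f,R,M in D:
            q=(proj(f,place(m,p[0],p[1],a))-[R[0],R[1]]+.5)*U
            h=cv2.convexHull(np.round(q*16).astype(np.int32)); S=np.zeros_like(M); cv2.fillPoly(S,[h],1,shift=4)
            o.append((S&M).sum()/max((S|M).sum(),1))
        return o if per else -sum(o)
    n=3 if yaw else 2
    s=np.array(g[:n],float); sx=np.vstack([s]+[s+d for d in np.diag([.01,.01,.08])[:n,:n]])
    for _ in range(3):
        r=minimize(cost,s,method="Nelder-Mead",options=dict(initial_simplex=sx,xatol=1e-5,fatol=1e-5)); s=r.x; sx=np.vstack([s]+[s+d for d in np.diag([-.006,.006,.04])[:n,:n]])
    return s,np.round(cost(s,True),3)
E
cat > m.py <<'E'
from fit import *
np.set_printoptions(precision=4,suppress=True)
T=dict(np.load("top.npz")); S=dict(np.load("scene.npz"))
or_=lambda i,h:(h[...,0]<18)&(h[...,1]>80)
dk=lambda i,h:(h[...,2]<125)&(h[...,1]<70)
wh=lambda i,h:(h[...,2]>150)&(h[...,1]<40)
sp=lambda i,h:(h[...,2]<168)
ye=lambda i,h:(h[...,1]>45)
for n,m,g,t,kw in[
 ("block",box(.064,.18,0,.02),(.422,.345,.15),or_,{}),
 ("fixture",box(.14,.19,0,.006),(.46,-.345,0.06),dk,{}),
 ("tile",box(.07,.1,.006,.022),(.44,-.345,0.06),wh,dict(pad=2)),
 ("spacer",box(.022,.06,0,.01),(.43,.156,0),sp,{}),
 ("weight",cyl(.0145,.022,.060),(.435,-.342,0),ye,dict(yaw=False,pad=3))]:
    for nm,fs in(("top",[T]),("scene",[S]),("both",[T,S])):
        try: print(n,nm,*fit(fs,m,g,t,**kw))
        except Exception as e: print(n,nm,e)
E
python3 m.py
```

```text
block top [0.4291 0.357  0.1909] [0.962]
block scene [0.4304 0.3629 0.1941] [0.909]
block both [0.4291 0.3586 0.1915] [0.96  0.902]
fixture top [ 0.4705 -0.3451  0.0266] [0.986]
fixture scene [ 0.4715 -0.343   0.0248] [0.991]
fixture both [ 0.4708 -0.3439  0.0279] [0.982 0.98 ]
tile top [ 0.4521 -0.3477  0.0252] [0.955]
tile scene [ 0.4622 -0.3426  0.0076] [0.837]
tile both [ 0.4521 -0.3466  0.026 ] [0.946 0.792]
spacer top [ 0.4331  0.1597 -0.1703] [0.926]
spacer scene [ 0.434   0.1637 -0.1391] [0.835]
spacer both [ 0.4331  0.1603 -0.1453] [0.918 0.83 ]
weight top [ 0.4447 -0.3419] [0.753]
weight scene [ 0.4481 -0.3405] [0.789]
weight both [ 0.4467 -0.3419] [0.744 0.784]
```

Emit:
{"fn": "step_arm", "kwargs": {"moves": [[[0,0,0],1,1],[[0,0,0],1,1],[[0,0,0],1,1],[[0,0,0],1,1],[[0,0,0],1,1],[[0,0,0],1,1],[[0,0,0],1,1],[[0,0,0],1,1],[[0,0,0],1,1],[[0,0,0],0.56,1],[[-1,0.6,0],0,1],[[-1,0.6,0],0,1],[[-1,0.6,0],0,1],[[-1,0.6,0],0,1],[[-1,0.6,0],0,1],[[-1,0.6,0],0,1],[[-1,0.6,0],0,1],[[-1,0.6,0],0,1],[[-1,0,0],0,1],[[-1,0,0],0,1]]}}

```text
t: 2.77
ee_pos: [0.4136, 0.1904, 0.2186]
tcp_rot: [[-0.026, 1.0, 0.0], [1.0, 0.026, -0.0], [-0.0, 0.0, -1.0]]
wrist_force: [0.4, 0.2, -0.7]
width: 1.002
grasp_force: 0.0
```

```bash
cat > go.py <<'E'
# usage: go.py x y z psi -> remaining shift (tool axes, in units of 4cm) and turn (units .12)
import sys,numpy as np
from bench import sensors
s=sensors.state(); x=np.array([float(a) for a in sys.argv[1:5]])
R=np.array(s["tcp_rot"]); p=np.array(s["ee_pos"]); psi=np.arctan2(-R[0,1],R[1,1])
d=(x[3]-psi+np.pi)%(2*np.pi)-np.pi
print("t",round(s["t"],2),"tcp",p.round(4),"psi",round(psi,4),"j6",round(s["joints"][5],2),"F",np.round(s["wrist_force"],1),"w",round(s["width"],3),"g",round(s["grasp_force"],1))
print("shift now",(R.T@(x[:3]-p)/.04).round(3),"turn",round(-d/.12,2))
c,n=np.cos(x[3]),np.sin(x[3]); R2=np.array([[-c,-n,0],[-n,c,0],[0,0,-1]]).T
print("shift after turn",(R2.T@(x[:3]-p)/.04).round(3))
E
python3 go.py .4467 -.3419 .039 -1.544
```

```text
t 2.77 tcp [0.4136 0.1904 0.2186] psi -1.5445 j6 0.29 F [ 0.4  0.2 -0.7] w 1.002 g 0.0
shift now [-13.323   0.478   4.491] turn -0.0
shift after turn [-13.324   0.471   4.49 ]
```

Emit:
{"fn": "step_arm", "kwargs": {"moves": [[[-1,0.04,0],0,0.6],[[-1,0.04,0],0,0.6],[[-1,0.04,0],0,0.6],[[-1,0.04,0],0,0.6],[[-1,0.04,0],0,0.6],[[-1,0.04,0],0,0.6],[[-1,0.04,0],0,0.6],[[-1,0.04,0],0,0.6],[[-1,0.04,0],0,0.6],[[-1,0.04,0],0,0.6],[[-1,0.04,0],0,0.6],[[-1,0.04,0],0,0.6],[[-1,0,0.5],0,0.6],[[-0.2,0,0.5],0,0.6],[[0,0,0.5],0,0.6],[[0,0,0],0,0.6],[[0,0,0],0,0.6]]}}

```text
t: 4.18
ee_pos: [0.4455, -0.3316, 0.1588]
tcp_rot: [[-0.026, 1.0, -0.002], [1.0, 0.026, 0.002], [0.002, -0.002, -1.0]]
wrist_force: [0.3, 0.5, 0.4]
width: 0.6
grasp_force: 0.0
```

```bash
python3 go.py .4467 -.3419 .039 -1.544
python3 - <<'E'
from h import *
a=[viewer.grab_frame(c) for c in("top","scene")]
im=np.hstack([cv2.resize(a[0]["frame"][140:215,285:360],(400,400),interpolation=2),cv2.resize(a[1]["frame"][165:275,260:370],(400,400),interpolation=2)])
cv2.imwrite("pics/near.png",im[...,::-1])
E
```

```text
t 4.18 tcp [ 0.4455 -0.3316  0.1588] psi -1.5443 j6 -0.76 F [0.3 0.5 0.4] w 0.6 g 0.0
shift now [-0.265  0.031  2.995] turn -0.0
shift after turn [-0.259  0.024  2.996]
```

View pics/near.png

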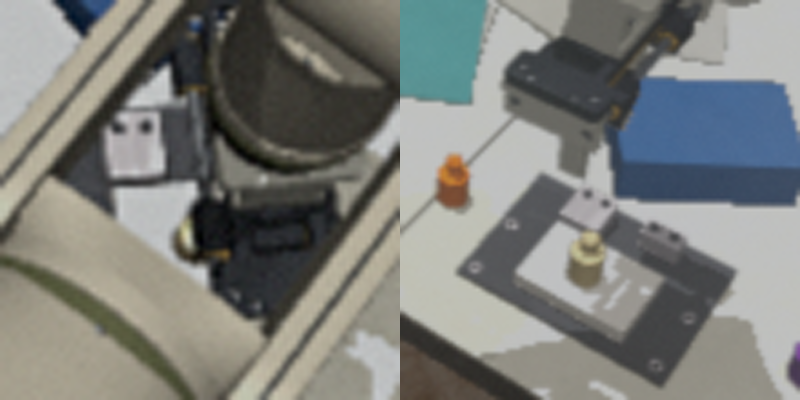

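The scene crop shows the hand above the weight on the tile; the blue box is well below the hand's body. Descend, squeeze lightly along x, open, turn 90°, squeeze along y: this centres the weight in the grip.

Emit:
{"fn": "step_arm", "kwargs": {"moves": [[[-0.26,0.03,0.5],0,0.6],[[0,0,0.5],0,0.6],[[0,0,0.5],0,0.6],[[0,0,0.5],0,0.6],[[0,0,0.5],0,0.6],[[0,0,0.45],0,0.6],[[0,0,0],0,0.4],[[0,0,0],0,0.36],[[0,0,0],0,0.33],[[0,0,0],0,0.31],[[0,0,0],0,0.29],[[0,0,0],0,0.28],[[0,0,0],0,0.28]], "force": 4}}

```text
t: 5.37
ee_pos: [0.4488, -0.3436, 0.0438]
tcp_rot: [[-0.027, 1.0, 0.002], [1.0, 0.027, -0.002], [-0.002, 0.002, -1.0]]
wrist_force: [-0.9, 0.0, 6.6]
width: 0.313
grasp_force: 4.0
```

Emit:
{"fn": "step_arm", "kwargs": {"moves": [[[0,0,0],0,0.45],[[0,0,0],0,0.5],[[0,0,0],0,0.5],[[0,0,0],-1,0.5],[[0,0,0],-1,0.5],[[0,0,0],-1,0.5],[[0,0,0],-1,0.5],[[0,0,0],-1,0.5],[[0,0,0],-1,0.5],[[0,0,0],-1,0.5],[[0,0,0],-1,0.5],[[0,0,0],-1,0.5],[[0,0,0],-1,0.5],[[0,0,0],-1,0.5],[[0,0,0],-1,0.5],[[0,0,0],-1,0.5],[[0,0,0],0,0.5],[[0,0,0],0,0.5]]}}

```text
t: 6.87
ee_pos: [0.4478, -0.3425, 0.0419]
tcp_rot: [[-1.0, -0.012, -0.0], [-0.012, 1.0, 0.0], [0.0, 0.0, -1.0]]
wrist_force: [0.4, 0.8, -0.3]
width: 0.499
grasp_force: 0.0
```

```bash
python3 go.py .4488 -.3436 .04 .027
```

```text
t 6.87 tcp [ 0.4478 -0.3425  0.0419] psi 0.0122 j6 -2.33 F [ 0.4  0.8 -0.3] w 0.499 g 0.0
shift now [-0.026 -0.027  0.047] turn -0.12
shift after turn [-0.025 -0.028  0.047]
```

Emit:
{"fn": "step_arm", "kwargs": {"moves": [[[-0.02,0,0],0,0.42],[[0,0,0],0,0.36],[[0,0,0],0,0.33],[[0,0,0],0,0.31],[[0,0,0],0,0.29],[[0,0,0],0,0.25],[[0,0,0],0,0.2],[[0,0,0],0,0.2],[[0,0,-0.3],0,0.2],[[0,0,-0.6],0,0.2],[[0,0,-1],0,0.2],[[0,0,-1],0,0.2],[[0,0,0],0,0.2],[[0,0,0],0,0.2]], "force": 20}}

```text
t: 8.03
ee_pos: [0.4505, -0.3442, 0.1624]
tcp_rot: [[-1.0, -0.016, 0.005], [-0.016, 1.0, -0.005], [-0.005, -0.005, -1.0]]
wrist_force: [0.6, -0.3, -2.8]
width: 0.31
grasp_force: 20.0
```

```bash
python3 go.py .4392 .306 .16 .1915
```

```text
t 8.03 tcp [ 0.4505 -0.3442  0.1624] psi 0.016 j6 -2.33 F [ 0.6 -0.3 -2.8] w 0.31 g 20.0
shift now [ 0.021 16.258 -0.019] turn -1.46
shift after turn [-2.818 16.012  0.06 ]
```

Emit:
{"fn": "step_arm", "kwargs": {"moves": [[[0,0,0],-0.73,0.2],[[0,0,0],-0.73,0.2],[[-0.17,1,0],0,0.2],[[-0.17,1,0],0,0.2],[[-0.17,1,0],0,0.2],[[-0.17,1,0],0,0.2],[[-0.17,1,0],0,0.2],[[-0.17,1,0],0,0.2],[[-0.17,1,0],0,0.2],[[-0.17,1,0],0,0.2],[[-0.17,1,0],0,0.2],[[-0.17,1,0],0,0.2],[[-0.17,1,0],0,0.2],[[-0.17,1,0],0,0.2],[[-0.17,1,0],0,0.2],[[-0.17,1,0],0,0.2],[[-0.17,1,0],0,0.2],[[0,0.5,0],0,0.2],[[0,0.3,0],0,0.2],[[0,0,0],0,0.2]]}}

```text
t: 9.7
ee_pos: [0.4269, 0.2986, 0.1564]
tcp_rot: [[-0.981, -0.193, -0.003], [-0.193, 0.981, -0.001], [0.003, -0.0, -1.0]]
wrist_force: [0.5, 0.7, -2.9]
width: 0.309
grasp_force: 20.0
```

```bash
cat > rec.py <<'E'
from fit import *
# recess rim: rectify block top plane (z=.02) from top image around the estimate, view
T=dict(np.load("top.npz")); S=dict(np.load("scene.npz")); out=[]
for f in(T,S):
    g=np.mgrid[-50:50,-110:110].astype(float)/1000
    P=place(np.c_[g[0].ravel(),g[1].ravel(),0*g[0].ravel()+.02],.4291,.3575,.1915)
    q=proj(f,P).astype(np.float32).reshape(100,220,2)
    im=cv2.remap(f["frame"],q[...,0],q[...,1],cv2.INTER_CUBIC)[::-1,::-1]
    im=cv2.resize(im,None,fx=3,fy=3)
    c=lambda y:(int((109-y)*3),int(49*3))
    for y,r in((-53,16),(58,20.5)): cv2.circle(im,c(y),int(r*3),(0,255,0),1)
    cv2.rectangle(im,((109-90)*3,(49-32)*3),((109+90)*3,(49+32)*3),(0,0,255),1)
    out.append(im)
cv2.imwrite("pics/rec.png",np.vstack(out)[...,::-1])
E
python3 rec.py; python3 go.py .4392 .306 .16 .1915
```

```text
t 9.7 tcp [0.4269 0.2986 0.1564] psi 0.194 j6 -1.25 F [ 0.5  0.7 -2.9] w 0.309 g 20.0
shift now [-0.336  0.122 -0.091] turn 0.02
shift after turn [-0.336  0.123 -0.09 ]
```

View pics/rec.png

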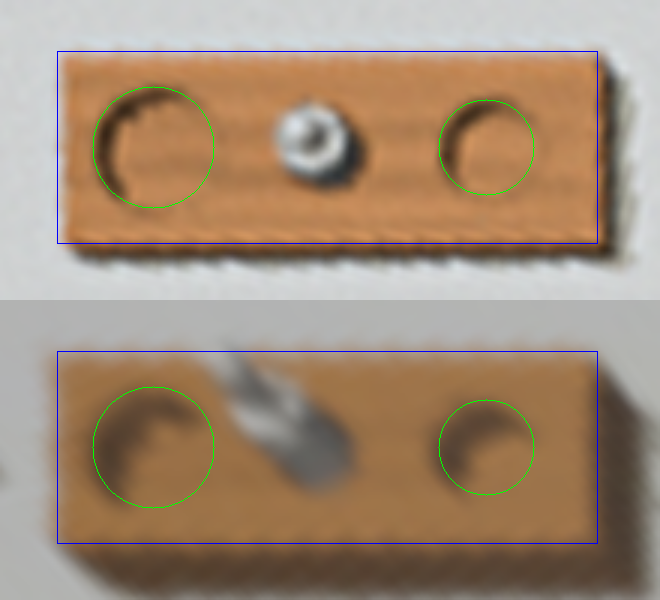

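Rectified views: the recess rim at (486,147) agrees with the estimate within about 1 mm, so I'll keep (0.4392, 0.3055).

Emit:
{"fn": "step_arm", "kwargs": {"moves": [[[-0.33,0.11,0.6],0,0.2],[[0,0,0.6],0,0.2],[[0,0,0.6],0,0.2],[[0,0,0.5],0,0.2],[[0,0,0],0,0.2],[[0,0,0],0,0.2],[[0,0,0],0,0.2],[[0,0,0],0,0.2]]}}

```text
t: 10.37
ee_pos: [0.4421, 0.3042, 0.0679]
tcp_rot: [[-0.982, -0.189, 0.002], [-0.189, 0.982, 0.001], [-0.003, 0.001, -1.0]]
wrist_force: [-0.1, -0.1, -1.2]
width: 0.31
grasp_force: 20.0
```

```bash
python3 go.py .4392 .3055 .043 .1915
python3 - <<'E'
from fit import *
f=viewer.grab_frame("scene"); g=viewer.grab_frame("top")
np.savez("s2.npz",**f)
im=np.hstack([cv2.resize(f["frame"][120:190,110:210],(500,350),interpolation=2),cv2.resize(g["frame"][180:230,80:130],(300,350),interpolation=2)])
cv2.imwrite("pics/hold.png",im[...,::-1])
E
```

```text
t 10.37 tcp [0.4421 0.3042 0.0679] psi 0.1906 j6 -1.25 F [-0.1 -0.1 -1.2] w 0.31 g 20.0
shift now [0.067 0.046 0.623] turn -0.01
shift after turn [0.065 0.047 0.623]
```

View pics/hold.png

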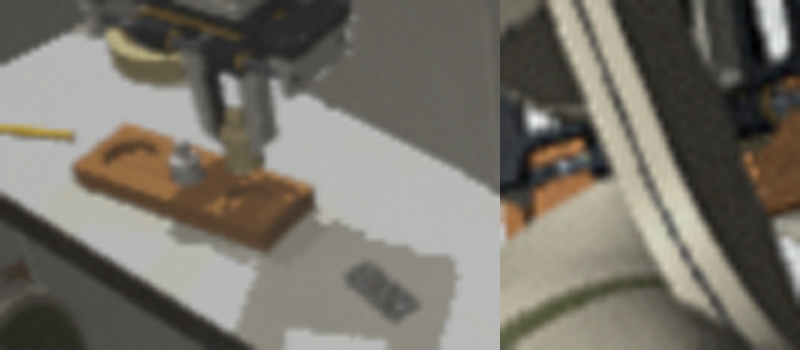

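The weight at (240,145) hangs between the fingers, just above its recess. Correct the offset and lower slowly.

Emit:
{"fn": "step_arm", "kwargs": {"moves": [[[0.065,0.045,0.2],0,0.2],[[0,0,0.2],0,0.2],[[0,0,0.1],0,0.2],[[0,0,0.1],0,0.2],[[0,0,0],0,0.2],[[0,0,0],0,0.2],[[0,0,0],0,0.2]]}}

```text
t: 11.05
ee_pos: [0.438, 0.3054, 0.042]
tcp_rot: [[-0.982, -0.19, 0.0], [-0.19, 0.982, -0.0], [-0.0, -0.0, -1.0]]
wrist_force: [-0.4, -0.3, -2.1]
width: 0.308
grasp_force: 20.0
```

```bash
python3 go.py .4392 .3055 .031 .1915
```

```text
t 11.05 tcp [0.438  0.3054 0.042 ] psi 0.1913 j6 -1.25 F [-0.4 -0.3 -2.1] w 0.308 g 20.0
shift now [-0.03  -0.003  0.276] turn -0.0
shift after turn [-0.03  -0.003  0.276]
```

Emit:
{"fn": "step_arm", "kwargs": {"moves": [[[-0.03,0,0.05],0,0.2],[[0,0,0.05],0,0.2],[[0,0,0.05],0,0.2],[[0,0,0.05],0,0.2],[[0,0,0.05],0,0.2],[[0,0,0],0,0.2],[[0,0,0],0,0.2]]}}

```text
t: 11.63
ee_pos: [0.4389, 0.3054, 0.0318]
tcp_rot: [[-0.982, -0.19, -0.0], [-0.19, 0.982, -0.0], [0.0, -0.0, -1.0]]
wrist_force: [-0.8, -0.4, -1.5]
width: 0.306
grasp_force: 20.0
```

In with no resistance. A little lower, then release just past the weight's width and rise.

Emit:
{"fn": "step_arm", "kwargs": {"moves": [[[0,0,0.04],0,0.2],[[0,0,0.03],0,0.2],[[0,0,0],0,0.2],[[0,0,0],0,0.2]]}}

```text
t: 11.97
ee_pos: [0.4395, 0.3058, 0.03]
tcp_rot: [[-0.982, -0.19, 0.001], [-0.19, 0.982, 0.0], [-0.001, 0.0, -1.0]]
wrist_force: [-2.5, -2.0, 4.8]
width: 0.307
grasp_force: 20.0
```

Emit:
{"fn": "step_arm", "kwargs": {"moves": [[[0,0,0],0,0.33],[[0,0,0],0,0.38],[[0,0,0],0,0.4],[[0,0,0],0,0.4],[[0,0,-0.3],0,0.4],[[0,0,-0.5],0,0.4],[[0,0,-1],0,0.4],[[0,0,-1],0,0.4],[[0,0,-0.6],0,0.4],[[0,0,0],0,0.4]]}}

```text
t: 12.8
ee_pos: [0.4426, 0.3076, 0.1736]
tcp_rot: [[-0.982, -0.19, 0.01], [-0.19, 0.982, 0.006], [-0.011, 0.004, -1.0]]
wrist_force: [-0.4, -0.0, 0.2]
width: 0.4
grasp_force: 0.0
```

```bash
python3 - <<'E'
import numpy as np
a=-.16; print(np.array([.4335,.161])-.017*np.array([-np.sin(a),np.cos(a)]))
E
python3 go.py .4308 .1442 .12 -1.731
```

```text
[0.43079159 0.14421714]
t 12.8 tcp [0.4426 0.3076 0.1736] psi 0.1913 j6 -1.25 F [-0.4 -0.   0.2] w 0.4 g 0.0
shift now [ 1.082 -3.96   1.314] turn 16.02
shift after turn [-4.08   0.36   1.341]
```

Emit:
{"fn": "step_arm", "kwargs": {"moves": [[[0.27,-1,0.1],0,0.4],[[0.27,-1,0.1],0,0.4],[[0.27,-1,0.1],0,0.5],[[0.27,-0.96,0.1],0,0.5],[[0,0,0.1],1,0.5],[[0,0,0.1],1,0.5],[[0,0,0.1],1,0.5],[[0,0,0.1],1,0.5],[[0,0,0.1],1,0.5],[[0,0,0.1],1,0.5],[[0,0,0],1,0.5],[[0,0,0],1,0.5],[[0,0,0],1,0.5],[[0,0,0],1,0.5],[[0,0,0],1,0.5],[[0,0,0],1,0.5],[[0,0,0],1,0.5],[[0,0,0],1,0.5],[[0,0,0],1,0.5],[[0,0,0],1,0.5]]}}

```text
t: 14.47
ee_pos: [0.4267, 0.1418, 0.1255]
tcp_rot: [[0.163, 0.987, 0.0], [0.987, -0.163, 0.0], [0.0, 0.0, -1.0]]
wrist_force: [-0.6, -0.2, 0.1]
width: 0.504
grasp_force: 0.0
```

```bash
python3 go.py .4308 .1442 .03 -1.731
python3 - <<'E'
from fit import *
f=viewer.grab_frame("scene")
im=cv2.resize(f["frame"][120:220,110:240],(780,600),interpolation=2)
cv2.imwrite("pics/w2.png",im[...,::-1])
E
```

```text
t 14.47 tcp [0.4267 0.1418 0.1255] psi -1.7347 j6 0.37 F [-0.6 -0.2  0.1] w 0.504 g 0.0
shift now [0.075 0.092 2.387] turn -0.03
shift after turn [0.075 0.092 2.387]
```

View pics/w2.png

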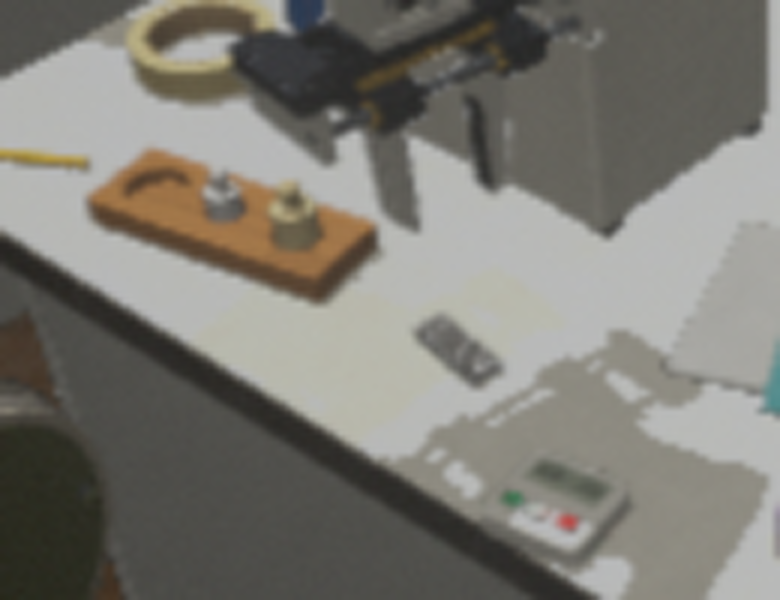

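The weight stands upright in its recess at (295,215). The spacer lies free at (458,350). Descend on the spacer.

Emit:
{"fn": "step_arm", "kwargs": {"moves": [[[0.07,0.09,0.5],0,0.5],[[0,0,0.5],0,0.5],[[0,0,0.5],0,0.5],[[0,0,0.5],0,0.5],[[0,0,0.5],0,0.5],[[0,0,0.3],0,0.5],[[0,0,0],0,0.5],[[0,0,0],0,0.5],[[0,0,0],0,0.5]]}}

```text
t: 15.27
ee_pos: [0.4315, 0.1442, 0.0143]
tcp_rot: [[0.156, 0.988, 0.001], [0.988, -0.156, 0.0], [0.0, 0.001, -1.0]]
wrist_force: [0.8, -0.1, 0.1]
width: 0.497
grasp_force: 0.0
```

```bash
python3 go.py .4308 .1442 .003 -1.731
```

```text
t 15.27 tcp [0.4315 0.1442 0.0143] psi -1.7276 j6 0.37 F [ 0.8 -0.1  0.1] w 0.497 g 0.0
shift now [-0.003 -0.018  0.283] turn 0.03
shift after turn [-0.003 -0.018  0.283]
```

Emit:
{"fn": "step_arm", "kwargs": {"moves": [[[0,0,0.13],0,0.5],[[0,0,0.13],0,0.5],[[0,0,0],0,0.4],[[0,0,0],0,0.3],[[0,0,0],0,0.22],[[0,0,0],0,0.1],[[0,0,0],0,0.1],[[0,0,0],0,0.1]], "force": 30}}

```text
t: 15.93
ee_pos: [0.4309, 0.1441, 0.003]
tcp_rot: [[0.157, 0.988, 0.0], [0.988, -0.157, 0.0], [0.0, 0.0, -1.0]]
wrist_force: [-0.4, -0.1, 0.5]
width: 0.228
grasp_force: 30.0
```

Emit:
{"fn": "step_arm", "kwargs": {"moves": [[[0,0,-0.3],0,0.1],[[0,0,-0.6],0,0.1],[[0,0,-1],0,0.1],[[0,0,-1],-0.76,0.1],[[0,0,-0.3],-0.76,0.1],[[-1,0.13,0],0,0.1],[[-1,0.13,0],0,0.1],[[-1,0.13,0],0,0.1],[[-1,0.13,0],0,0.1],[[-1,0.13,0],0,0.1],[[-1,0.13,0],0,0.1],[[-1,0.13,0],0,0.1],[[-1,0.13,0],0,0.1],[[-1,0.13,0],0,0.1],[[-1,0.13,0],0,0.1],[[-1,0.13,0],0,0.1],[[-1,0.13,0],0,0.1],[[-1,0.13,0],0,0.1],[[-0.8,0,0],0,0.1],[[0,0,0],0,0.1]]}}

```text
t: 17.6
ee_pos: [0.5105, -0.412, 0.1299]
tcp_rot: [[-0.02, 1.0, -0.001], [1.0, 0.02, -0.002], [-0.002, -0.001, -1.0]]
wrist_force: [1.8, -1.1, -1.9]
width: 0.23
grasp_force: 30.0
```

```bash
python3 go.py .5031 -.4101 .03 -1.544
python3 - <<'E'
from h import *
a=[viewer.grab_frame(c) for c in("top","scene")]
im=np.hstack([cv2.resize(a[0]["frame"][140:215,285:360],(400,400),interpolation=2),cv2.resize(a[1]["frame"][185:285,270:370],(400,400),interpolation=2)])
cv2.imwrite("pics/sp.png",im[...,::-1])
E
```

```text
t 17.6 tcp [ 0.5105 -0.412   0.1299] psi -1.5505 j6 -0.78 F [ 1.8 -1.1 -1.9] w 0.23 g 30.0
shift now [ 0.056 -0.182  2.497] turn -0.05
shift after turn [ 0.052 -0.184  2.497]
```

View pics/sp.png

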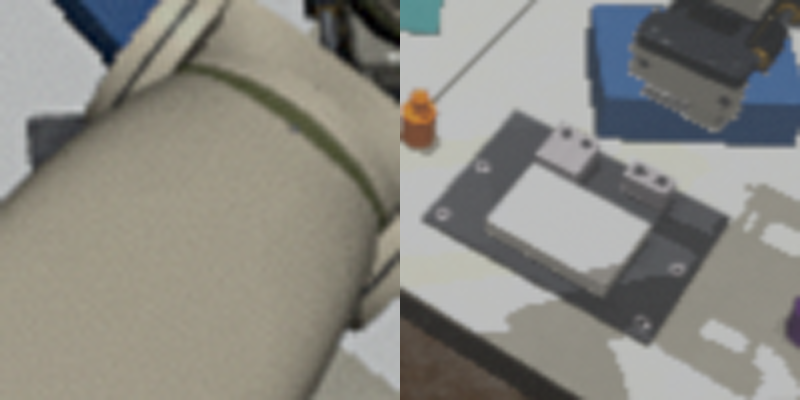

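Emit:
{"fn": "step_arm", "kwargs": {"moves": [[[0.05,-0.18,0.5],-0.05,0.1],[[0,0,0.5],0,0.1],[[0,0,0.5],0,0.1],[[0,0,0.5],0,0.1],[[0,0,0.3],0,0.1],[[0,0,0],0,0.1],[[0,0,0],0,0.1],[[0,0,0],0,0.1],[[0,0,0],0,0.1]]}}

```text
t: 18.45
ee_pos: [0.5057, -0.405, 0.0409]
tcp_rot: [[-0.031, 1.0, 0.002], [1.0, 0.031, -0.002], [-0.002, 0.002, -1.0]]
wrist_force: [-0.6, -0.1, -1.3]
width: 0.235
grasp_force: 30.0
```

```bash
python3 go.py .5031 -.4101 .009 -1.544
python3 - <<'E'
from fit import *
f=viewer.grab_frame("scene"); np.savez("s3.npz",**f)
s=5; l,t=270,195
im=cv2.resize(f["frame"][t:t+90,l:l+120],(600,450),interpolation=2)
def dr(m,x,y,a,top,c):
    P=place(m,x,y,a); q=((proj(f,P)-[l,t]+.5)*s)
    q=q[[1,3,7,5]] if top else q[[0,2,6,4]]
    cv2.polylines(im,[np.round(q).astype(np.int32)],True,c,1)
F=(.4708,-.3439,.0265)
dr(box(.14,.19,0,.006),*F,True,(0,255,0))
def off(dx,dy): return tuple(place(np.array([[dx,dy,0]]),*F)[0][:2])
dr(box(.042,.036,.006,.026),*off(.041,.032),.0265,True,(0,0,255))
dr(box(.02,.036,.006,.026),*off(.052,-.032),.0265,True,(0,0,255))
dr(box(.07,.1,.006,.022),.4521,-.3466,.026,True,(255,0,0))
cv2.imwrite("pics/sp2.png",im[...,::-1])
E
```

```text
t 18.45 tcp [ 0.5057 -0.405   0.0409] psi -1.5401 j6 -0.79 F [-0.6 -0.1 -1.3] w 0.235 g 30.0
shift now [-0.123 -0.071  0.797] turn 0.03
shift after turn [-0.125 -0.069  0.797]
```

View pics/sp2.png

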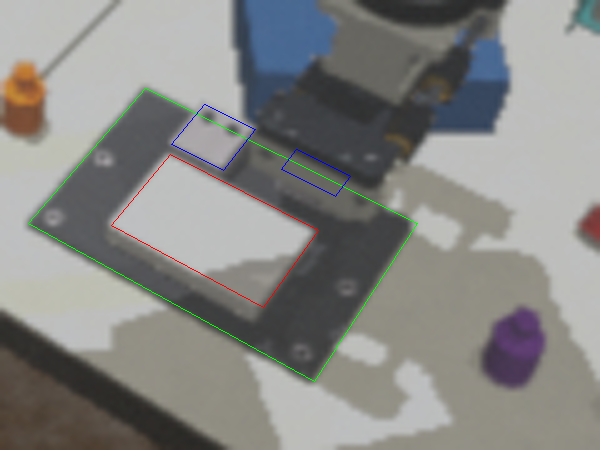

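Overlays sit on the plate, stops and tile to within a pixel. Now correct the hover before lowering.

Emit:
{"fn": "step_arm", "kwargs": {"moves": [[[-0.12,-0.08,0.1],0,0.1],[[0,0,0.05],0,0.1],[[0,0,0],0,0.1],[[0,0,0],0,0.1],[[0,0,0],0,0.1],[[0,0,0],0,0.1]]}}

```text
t: 19.0
ee_pos: [0.5015, -0.4092, 0.0328]
tcp_rot: [[-0.03, 1.0, 0.0], [1.0, 0.03, 0.0], [0.0, 0.0, -1.0]]
wrist_force: [-0.0, 1.2, -1.4]
width: 0.232
grasp_force: 30.0
```

```bash
python3 go.py .5025 -.4101 .009 -1.544
```

```text
t 19.0 tcp [ 0.5015 -0.4092  0.0328] psi -1.5405 j6 -0.79 F [-0.   1.2 -1.4] w 0.232 g 30.0
shift now [-0.023  0.023  0.595] turn 0.03
shift after turn [-0.023  0.023  0.595]
```

Emit:
{"fn": "step_arm", "kwargs": {"moves": [[[-0.02,0.02,0.1],0.03,0.1],[[0,0,0.1],0,0.1],[[0,0,0.1],0,0.1],[[0,0,0.1],0,0.1],[[0,0,0.1],0,0.1],[[0,0,0],0,0.1],[[0,0,0],0,0.1],[[0,0,0],0,0.1]]}}

```text
t: 19.67
ee_pos: [0.5024, -0.41, 0.0128]
tcp_rot: [[-0.027, 1.0, 0.0], [1.0, 0.027, -0.0], [-0.0, 0.0, -1.0]]
wrist_force: [-0.2, 0.9, -1.4]
width: 0.229
grasp_force: 30.0
```

```bash
python3 go.py .5025 -.4101 .009 -1.544
```

```text
t 19.67 tcp [ 0.5024 -0.41    0.0128] psi -1.5439 j6 -0.79 F [-0.2  0.9 -1.4] w 0.229 g 30.0
shift now [-0.003  0.003  0.096] turn 0.0
shift after turn [-0.003  0.003  0.096]
```

Emit:
{"fn": "step_arm", "kwargs": {"moves": [[[0,0,0.05],0,0.1],[[0,0,0.04],0,0.1],[[0,0,0],0,0.1],[[0,0,0],0,0.1],[[0,0,0],0,0.26],[[0,0,0],0,0.32],[[0,0,0],0,0.36],[[0,0,0],0,0.36],[[0,0,-0.2],0,0.36],[[0,0,-0.5],0,0.36],[[0,0,-1],0,0.36],[[0,0,-0.8],0,0.36],[[0,0,0],0,0.3]]}}

```text
t: 20.75
ee_pos: [0.506, -0.4134, 0.119]
tcp_rot: [[-0.027, 1.0, 0.009], [1.0, 0.027, -0.009], [-0.009, 0.009, -1.0]]
wrist_force: [0.9, -1.0, 1.0]
width: 0.326
grasp_force: 0.0
```

```bash
python3 go.py .36 -.348 .1 -1.544
```

```text
t 20.75 tcp [ 0.506  -0.4134  0.119 ] psi -1.5438 j6 -0.79 F [ 0.9 -1.   1. ] w 0.326 g 0.0
shift now [ 1.738 -3.61   0.427] turn 0.0
shift after turn [ 1.733 -3.606  0.475]
```

Emit:
{"fn": "step_arm", "kwargs": {"moves": [[[0.43,-0.9,0],0,0.2],[[0.43,-0.9,0],0,0.1],[[0.43,-0.9,0],0,0],[[0.43,-0.9,0],0,0],[[0,0,0],-1,0],[[0,0,0],-1,0],[[0,0,0],-1,0],[[0,0,0],-1,0],[[0,0,0],-1,0],[[0,0,0],-1,0],[[0,0,0],-1,0],[[0,0,0],-1,0],[[0,0,0],-1,0],[[0,0,0],-1,0],[[0,0,0],-1,0],[[0,0,0],-1,0],[[0,0,0],-1,0],[[0,0,0],-0.09,0],[[0,0,0],0,0],[[0,0,0],0,0]]}}

```text
t: 22.42
ee_pos: [0.3566, -0.3452, 0.1095]
tcp_rot: [[-1.0, -0.023, 0.0], [-0.023, 1.0, -0.0], [-0.0, -0.0, -1.0]]
wrist_force: [0.8, 0.7, 0.5]
width: 0.005
grasp_force: 0.0
```

```bash
python3 go.py .375 -.3475 .011 .0265
python3 - <<'E'
from fit import *
f=viewer.grab_frame("scene"); np.savez("s4.npz",**f)
s=5; l,t=270,195
im=cv2.resize(f["frame"][t:t+90,l:l+120],(600,450),interpolation=2)
g=viewer.grab_frame("top")["frame"]
im=np.hstack([im,np.pad(cv2.resize(g[150:210,285:325+15],(200,218),interpolation=2),((0,232),(0,0),(0,0)))])
cv2.imwrite("pics/sp3.png",im[...,::-1])
E
```

```text
t 22.42 tcp [ 0.3566 -0.3452  0.1095] psi 0.0229 j6 -2.47 F [0.8 0.7 0.5] w 0.005 g 0.0
shift now [-0.457 -0.067  2.463] turn -0.03
shift after turn [-0.457 -0.07   2.463]
```

View pics/sp3.png

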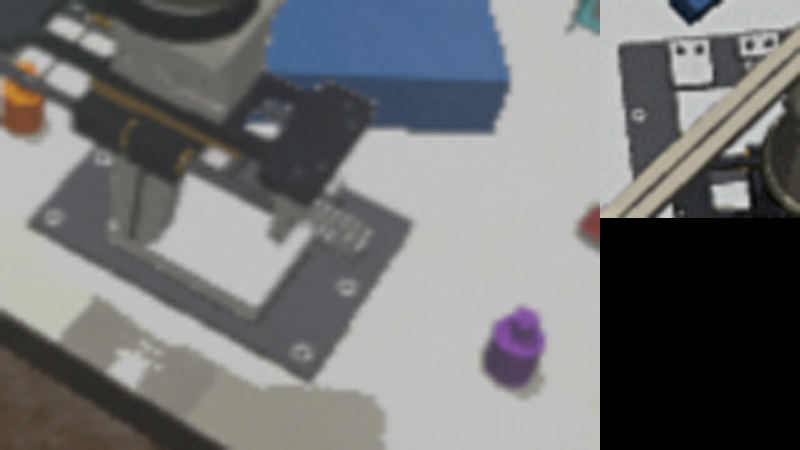

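The spacer lies flat at (335,228), partly behind the tile and free of the fingers. Lower in front of the tile and push.

Emit:
{"fn": "step_arm", "kwargs": {"moves": [[[-0.4,-0.06,0.4],-0.03,0],[[0,0,0.5],0,0],[[0,0,0.5],0,0],[[0,0,0.5],0,0],[[0,0,0.4],0,0],[[0,0,0.1],0,0],[[0,0,0],0,0],[[0,0,0],0,0],[[0,0,0],0,0]]}}

```text
t: 23.27
ee_pos: [0.3734, -0.3479, 0.0146]
tcp_rot: [[-1.0, -0.03, 0.001], [-0.03, 1.0, -0.002], [-0.001, -0.002, -1.0]]
wrist_force: [0.3, -0.9, -0.5]
width: 0.003
grasp_force: 0.0
```

```bash
python3 go.py .405 -.3475 .012 .0265
```

```text
t 23.27 tcp [ 0.3734 -0.3479  0.0146] psi 0.0299 j6 -2.45 F [ 0.3 -0.9 -0.5] w 0.003 g 0.0
shift now [-0.791 -0.013  0.067] turn 0.03
shift after turn [-0.791 -0.011  0.066]
```

Approach to near the tile, then creep forward with force readings.

Emit:
{"fn": "step_arm", "kwargs": {"moves": [[[-0.2,0,0.05],0.03,0],[[-0.2,0,0],0,0],[[-0.2,0,0],0,0],[[-0.15,0,0],0,0],[[-0.05,0,0],0,0],[[-0.05,0,0],0,0],[[0,0,0],0,0],[[0,0,0],0,0]]}}

```text
t: 23.93
ee_pos: [0.4066, -0.3459, 0.0111]
tcp_rot: [[-1.0, -0.027, -0.0], [-0.027, 1.0, 0.0], [0.0, 0.0, -1.0]]
wrist_force: [-1.1, 0.2, -0.2]
width: 0.006
grasp_force: 0.0
```

Emit:
{"fn": "step_arm", "kwargs": {"moves": [[[-0.03,0,0],0,0],[[-0.03,0,0],0,0],[[-0.03,0,0],0,0],[[-0.03,0,0],0,0],[[0,0,0],0,0],[[0,0,0],0,0]]}}

```text
t: 24.43
ee_pos: [0.4113, -0.3459, 0.0111]
tcp_rot: [[-1.0, -0.027, -0.0], [-0.027, 1.0, 0.0], [0.0, 0.0, -1.0]]
wrist_force: [-1.6, 0.1, -0.1]
width: 0.005
grasp_force: 0.7
```

Emit:
{"fn": "step_arm", "kwargs": {"moves": [[[-0.02,0,0],0,0],[[-0.02,0,0],0,0],[[-0.02,0,0],0,0],[[0,0,0],0,0],[[0,0,0],0,0],[[0,0,0],0,0]]}}

```text
t: 24.93
ee_pos: [0.4119, -0.346, 0.011]
tcp_rot: [[-1.0, -0.027, -0.004], [-0.027, 1.0, 0.001], [0.004, 0.001, -1.0]]
wrist_force: [-11.5, -0.5, 6.1]
width: 0.001
grasp_force: 5.8
```

Emit:
{"fn": "step_arm", "kwargs": {"moves": [[[-0.02,0,0],0,0],[[-0.02,0,0],0,0],[[0,0,0],0,0],[[0,0,0],0,0],[[0,0,0],0,0]]}}

```text
t: 25.35
ee_pos: [0.4119, -0.346, 0.011]
tcp_rot: [[-1.0, -0.027, -0.007], [-0.027, 1.0, 0.001], [0.007, 0.001, -1.0]]
wrist_force: [-18.9, 0.4, 12.0]
width: 0.007
grasp_force: 9.9
```

Seated against something. I've used up my 10 pictures, so I'll check numerically: rectified profiles across the tile's edges, before vs now.

```bash
cat > prof.py <<'E'
from fit import *
np.set_printoptions(linewidth=220)
F=(.4708,-.3439,.0265)
new=viewer.grab_frame("scene"); np.savez("s5.npz",**new)
def prof(f,ys,xs,z):
    o=[]
    for y in ys:
        P=place(np.c_[xs,0*xs+y,0*xs+z],*F); q=proj(f,P).astype(np.float32)[:,None]
        o.append(cv2.remap(cv2.cvtColor(f["frame"],cv2.COLOR_RGB2GRAY),q[...,0],q[...,1],cv2.INTER_LINEAR)[:,0])
    return np.array(o)
fs={"s3":dict(np.load("s3.npz")),"s4":dict(np.load("s4.npz")),"new":new}
xf=np.arange(-.066,-.040,.002); xb=np.arange(.006,.050,.002); 
print("front x(mm)",(xf*1000).round())
for y in(-.047,-.04,-.03,-.02,.03,.04):
    for n,f in fs.items(): print(int(y*1000),n,prof(f,[y],xf,.022)[0])
print("back",(xb*1000).round())
for y in(-.07,-.06,-.04,-.03,.02,.03,.04):
    for n,f in fs.items(): print(int(y*1000),n,prof(f,[y],xb,.022 if y>-.052 else .016)[0])
E
python3 prof.py; python3 go.py .4119 -.3475 .012 .0265
```

```text
front x(mm) [-66. -64. -62. -60. -58. -56. -54. -52. -50. -48. -46. -44. -42.]
-47 s3 [ 91 102 109 111 114 121 128 132 132 131 131 132 132]
-47 s4 [ 98 105 110 117 126 149 172 183 186 185 184 186 184]
-47 new [ 59  61  66  85 100 106 110 117 125 130 132 133 131]
-40 s3 [ 90 102 108 110 114 121 130 133 135 135 135 135 135]
-40 s4 [ 95 105 111 116 128 153 179 187 191 192 192 192 192]
-40 new [ 64  65  71  88 101 105 109 115 122 130 134 135 135]
-30 s3 [ 88  99 106 109 114 122 130 134 135 135 135 135 135]
-30 s4 [ 92 101 108 115 129 153 176 188 191 192 192 192 192]
-30 new [ 63  66  73  87 101 108 111 116 127 138 137 135 135]
-20 s3 [ 87 101 107 111 117 125 132 134 138 142 151 169 183]
-20 s4 [ 93 103 109 114 132 158 180 188 192 192 192 192 193]
-20 new [ 61  64  74  88  99 106 109 114 123 131 135 135 135]
30 s3 [ 92 101 107 113 122 141 165 185 188 191 191 191 191]
30 s4 [ 92 101 107 109 106 102  98  97 100 103 103 103 103]
30 new [ 61  65  74  90 102 110 116 126 149 172 161 142 130]
40 s3 [101 112 112 114 124 146 173 183 190 191 191 190 190]
40 s4 [101 112 111 110 110 108 105 102 100  
[... 1571 characters left out ...]
 115 105 117 137 156 162 165 166 167 167 167 167 167 166 166 166]
30 s4 [158 137 110  96  86  81  81  83  92 109 127 128 131 128 118 109 100  85  71  61  52  50]
30 new [ 73  64  54  52  54  62  78  92  98  99 101 105 106 103 100  99 100 101 102 103 103 105]
40 s3 [191 191 188 185 166 138 112 113 121 137 154 165 168 169 169 169 169 169 169 169 167 166]
40 s4 [55 62 65 67 74 84 95 83 78 78 67 59 55 54 57 65 74 73 66 57 52 50]
40 new [ 70  64  56  51  54  65  79  90  98 102 103 103 103 104 105 105 103 103 102 102 103 104]
t 25.4 tcp [ 0.4119 -0.3459  0.011 ] psi 0.0267 j6 -2.39 F [-19.5   0.6  11.7] w 0.003 g 9.9
shift now [ 0.002 -0.039 -0.024] turn 0.0
shift after turn [ 0.002 -0.039 -0.024]
```

The tile's front edge has moved from about -56 to -50.5 mm on both sides (flush is -50), so it is square and seated. I'll ease the push a little into the 5–15 N range.

Emit:
{"fn": "step_arm", "kwargs": {"moves": [[[0.02,0,0],0,0],[[0,0,0],0,0],[[0,0,0],0,0],[[0,0,0],0,0],[[0,0,0],0,0],[[0,0,0],0,0]]}}

```text
t: 25.9
ee_pos: [0.4119, -0.3459, 0.011]
tcp_rot: [[-1.0, -0.027, -0.005], [-0.027, 1.0, 0.001], [0.005, 0.001, -1.0]]
wrist_force: [-15.7, -0.5, 8.3]
width: 0.002
grasp_force: 7.8
```

Emit:
{"fn": "step_arm", "kwargs": {"moves": [[[0.015,0,0],0,0],[[0,0,0],0,0],[[0,0,0],0,0],[[0,0,0],0,0],[[0,0,0],0,0]]}}

```text
t: 26.32
ee_pos: [0.4119, -0.346, 0.0111]
tcp_rot: [[-1.0, -0.027, -0.004], [-0.027, 1.0, 0.001], [0.004, 0.001, -1.0]]
wrist_force: [-12.8, -0.1, 6.3]
width: 0.004
grasp_force: 6.3
```

```bash
python3 prof.py | grep -E "front|^(-47|-30|40) new"; python3 go.py .4119 -.3475 .012 .0265
python3 - <<'E'
from h import *
f=dict(np.load("s5.npz"))
from fit import proj
for n in("weight","small_weight","spacer"):
    print(n,[(round(r["score"],2),np.round(r["bbox"])) for r in finder.boxes_of("scene",n)[:3]])
print(proj(f,np.array([[.4392,.3055,.034],[.5025,-.395,.011]])))
E
```

```text
front x(mm) [-66. -64. -62. -60. -58. -56. -54. -52. -50. -48. -46. -44. -42.]
-47 new [ 60  63  67  86 101 107 111 117 125 130 131 133 131]
-30 new [ 63  67  75  88 101 108 111 117 127 138 137 137 137]
40 new [ 61  65  80 102 110 111 111 116 125 132 135 135 135]
-30 new [163 128  92  65  53  48  50  51  58  71  85  99 109 111 109 105  93  79  74  72  74  76]
40 new [ 68  59  53  49  54  65  79  90  98 102 103 104 104 105 106 105 104 103 104 104 105 106]
t 26.37 tcp [ 0.4119 -0.346   0.011 ] psi 0.0267 j6 -2.39 F [-12.4  -0.2   6.5] w 0.004 g 6.3
shift now [ 0.001 -0.038 -0.024] turn 0.0
shift after turn [ 0.001 -0.038 -0.024]
weight [(0.64, array([156., 154.,   4.,   9.])), (0.6, array([238., 202.,  10.,  13.])), (0.56, array([248., 213.,  11.,  16.]))]
small_weight []
spacer []
[[158.9139076  155.67450019]
 [334.48258031 239.73314794]]
```

Steady push of 12–13 N with the tile not moving, and the weight is in its recess. Handing in.

```bash
python3 -c "
from bench import ctrl
print(ctrl.sign_off())"
```

```text
the job is handed in; nothing more can be done
None
```

I handed the job in at about 26 s, but no verdict came back: the weight is in its own recess, the spacer was laid flat in the wide gap and let go, and the tile is square, within about 0.5 mm of flush, held with about 12 N; the spacer's position after the push was not re-seen because the hand hid it.

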